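# Clear the crimping bench: dies, ferrules and elbow back to their holders

### The arm

A 7-joint arm with a two-finger parallel gripper is mounted at the origin on a cart in front of the work surface, level with it; the furniture and walls round the work are solid. World frame = base frame: x ahead of the robot, y to its left, z up, the work surface at z = 0. Lengths are in m, angles in rad, forces in N, time in s.
With the tool pointing down it reaches from about 0.425 to 0.875 m from the base axis. Payload 4.7 kg.
Tool frame: the origin (TCP) lies at the very end of the fingers, on their centre line; the grasp point (between the pads) lies 19 mm behind it (ctrl.grasp_offset is the distance from the TCP to the grasp point, in m); z points along the fingers, y is the direction in which the jaws open and shut (so a half turn about z gives the same grasp; the last joint's range is limited). The gripper opens to 87 mm and grips with 3 to 60 N. Pads are 19 mm wide; open, the fingers measure 117 mm over their backs; the gripper's body (75 mm by 190 mm) begins 51 mm behind the grasp point.
Start: joints at [-1.086, 0.321, -0.07, 1.45, 0.023, 1.371, -0.057], TCP at [0.295, 0.579, 0.223] pointing down, gripper open.
Joint ranges: [-2.86, 2.86], [-0.3, 2.09], [-1.38, 1.24], [0.06, 2.45], [-1.56, 4.7], [0.09, 2.05], [-2.69, 2.69]. Speed limits (rad/s): [2.57, 2.57, 3.14, 3.14, 3.14, 3.14, 3.14].

### API

Orientations are given as a rotation vector (axis times angle).
In Python, from bench import ctrl gives the robot as it stands.
- The arm moves only by the shell command python3 -m creep 'ROWS' [FORCE]. ROWS is JSON, a list that holds one entry, the list of rows, each a list of 7 numbers: the opening, from 0 (shut) to 1 (fully open), then the shift along the tool's x, y, z in mm, then the turn, a rotation vector about the tool's x, y, z in rad. In form: [[[grip, dx, dy, dz, rx, ry, rz], ...]]. A call has 1 to 5 rows; each row is the pose to reach, as a shift and turn from the pose commanded when the call began, along the tool's axes at that moment; what a row does not reach only later rows make up. A row lasts 1/10 s, in which the tool goes at most 50 mm and 8.59 degrees, less where a joint would pass 70% of its speed; a pose out of reach is approached as far as the arm can. A call with a gripper value outside its range is refused whole. The fingers move at their own pace and stop on an object; FORCE is the grip in N (left out, the last holds). Time passes only in rows, so rows that repeat a pose let the fingers close. It gives the time, the measured TCP pose, the force and the opening at its end, in the units of the state.
- ctrl.get_state(): the state, without advancing time (a new reading comes with each control period).
- ctrl.get_image(name): name is "side" or "top"; returns the picture (384x512x3 uint8, red, green, blue); there is no depth.
- ctrl.camera_params(name): a dict with "K" (3x3 intrinsics, pixels), "pose" (4x4, takes a point from camera to world coordinates). Camera axes: x right, y down, z forward; pixel columns grow to the right and rows downward; lengths in m; the calibration is good to about 2 mm. A picture is of the moment at which its call begins. camera_params takes no time and is no camera call.
- ctrl.close_job(): hands the job in, once; it reports no verdict.
The state is a dict: "time": time; "joint_positions": joint angles; "qd": joint speeds; "joint_torque": joint torques, N m; "position": TCP position; "tool_rot": TCP orientation; "ft_force": force on the tool from outside, world axes, zero at the start; "torque": the same for the moment, N m; "grip_width": opening from 0.0 (shut) to 1.0 (fully open).
Only numpy, scipy, OpenCV 4.12 (cv2) and the standard library are available. Lean on these libraries where they do the work, as an engineer would, in place of code of your own. Each camera call takes 0.05 s, during which the arm holds its last target. There are 200 camera calls.

### The job

The hose job is finished, so sort what is left on the bench back into its holders. Stand the two loose crimp die segments upright in the two empty pockets of the die caddy, one to a pocket, and slip each of the two loose ferrules over the rod that already carries a ferrule of its own size, right down until it sits on that one. Put the loose elbow into the tray with the other elbow, and do not knock or shift the white pot standing behind the work.

Things in the scene. Friction and masses are not known exactly. Their poses are not given: they have to be found in the camera images.
- die_a: Loose crimp die segment, grey steel wedge block standing 55 mm tall, 0.22 kg; a trapezium from above: 37 mm wide (its x) at the back face y = -18 mm, 20 mm at the front face y = +18 mm. These two faces are parallel, 36 mm apart: grip across them, closing along its y. Origin: centre of underside, z up. The two loose ones are alike; either may go in either empty pocket.
- die_b: Loose crimp die segment, grey steel wedge block standing 55 mm tall, 0.22 kg; a trapezium from above: 37 mm wide (its x) at the back face y = -18 mm, 20 mm at the front face y = +18 mm. These two faces are parallel, 36 mm apart: grip across them, closing along its y. Origin: centre of underside, z up. The two loose ones are alike; either may go in either empty pocket.
- small_ferrule: Loose small crimp ferrule: plain bare-steel sleeve standing upright on the bench, open right through, 30 mm outside diameter, 22 mm bore, 32 mm tall. Origin: centre of the underside, z along the bore, up. About 0.08 kg.
- large_ferrule: Loose large crimp ferrule: plain bare-steel sleeve standing upright on the bench, open right through, 46 mm outside diameter, 36 mm bore, 42 mm tall. Origin: centre of the underside, z along the bore, up. About 0.2 kg.
- elbow: Loose steel pipe elbow, 0.15 kg: block 28 x 28 x 28 mm standing on its flat underside, with two threaded stubs of 20 mm diameter: one straight up (top 48 mm above the underside), one level along its x (end 34 mm from the centre). Its two sides across its y are bare, parallel, 28 mm apart: grip there, closing along its y, or grip the upright stub. Origin: centre of the block's underside, z up.
- die_caddy: Dark steel tray 62 x 204 x 24 mm (x, y, z), fixed, with two cross walls making three open pockets in a row along its y, centred at y = -66, 0, +66 mm, each 56 mm (x) by 63 mm (y) inside; floor and walls 3 mm. A third, fixed die stands in the pocket at y = -66 mm; those at 0 and +66 mm are empty, one loose die goes in each. Origin: centre of underside, z up.
- small_spindle: Stand for small ferrules, fixed: timber offcut 110 x 60 mm, 36 mm high, upright steel rod of 10 mm diameter at its centre, its tip (top 12 mm tapered) 92 mm above the bench. A fixed small ferrule (30 mm outside) is already on the rod, its top 68 mm above the bench; the loose small one goes over the rod on top of it, its underside then at 68 mm. Origin: centre of underside, below the rod.
- large_spindle: Stand for large ferrules, fixed: timber offcut 110 x 60 mm, 36 mm high, upright steel rod of 22 mm diameter at its centre, its tip (top 12 mm tapered) 110 mm above the bench. A fixed large ferrule (46 mm outside) is already on the rod, its top 78 mm above the bench; the loose large one goes over the rod on top of it, its underside then at 78 mm. Origin: centre of underside, below the rod.
- elbow_tray: Shallow open dark steel tray, 106 x 156 x 16 mm (x, y, z), fixed; walls and floor 3 mm. Another elbow, fixed, stands in it near x = +8, y = -46 mm; the half at positive y is empty and is where the loose elbow goes, say at x = 0, y = +38 mm. Origin: centre of the underside, z up.
- white_pot: White plastic pot with a snap lid, 73 x 69 x 69 mm, standing behind the work, straight ahead of the robot; a bystander, not to be knocked or moved. Origin: centre of its underside.

How it is judged:
At the end, for the whole second after the job is handed in: Each die stands upright on the floor of its own empty pocket (18 mm x, 20 mm y); each ferrule is upright over its own rod (12 mm), seated on the ferrule there (height 68 or 78 mm, within 8 mm); the elbow is on its tray's floor (origin under 25 mm, inside the walls); all at rest and released ((((x of die_a in the frame of die_caddy between -0.018 and 0.018 m and y of die_a in the frame of die_caddy between -0.02 and 0.02 m) and (x of die_b in the frame of die_caddy between -0.018 and 0.018 m and y of die_b in the frame of die_caddy between 0.046 and 0.086 m)) or ((x of die_b in the frame of die_caddy between -0.018 and 0.018 m and y of die_b in the frame of die_caddy between -0.02 and 0.02 m) and (x of die_a in the frame of die_caddy between -0.018 and 0.018 m and y of die_a in the frame of die_caddy between 0.046 and 0.086 m))) and z of die_a in the frame of die_caddy between -0.005 and 0.012 m and angle between each of die_a, die_b, small_ferrule, large_ferrule's own z axis and vertical below 0.15 rad and linear speed of each of die_a, die_b, small_ferrule, large_ferrule, elbow below 0.02 m/s and angular speed of each of die_a, die_b, small_ferrule, large_ferrule, elbow below 0.3 rad/s and z of die_b in the frame of die_caddy between -0.005 and 0.012 m and horizontal distance between small_ferrule and small_spindle below 0.012 m and z of small_ferrule in the frame of small_spindle between 0.06 and 0.076 m and horizontal distance between large_ferrule and large_spindle below 0.012 m and z of large_ferrule in the frame of large_spindle between 0.07 and 0.086 m and x of elbow in the frame of elbow_tray between -0.05 and 0.05 m and y of elbow in the frame of elbow_tray between -0.075 and 0.075 m and z of elbow in the frame of elbow_tray between -0.005 and 0.025 m); the robot touches nothing.
It fails at once if the white pot is pushed or carried more than 20 mm (distance of white_pot from where it was at the start of the episode above 0.02 m).
It also fails if it takes over 115 s, if anything falls off the work surface, if the arm or the gripper's body presses on something with over 40 N, if the wrist force passes 120 N, or if a joint passes its speed limit or range.

## Working session

There is one attempt and no reset: what is moved stays moved. The work goes in short steps, Python scripts to look and compute and a shell command to move; the robot and the scene stay as the last step left them, time stands still between calls to the robot, and variables do not carry over. Pictures are saved under pics/ and viewed, about 12 in all and at most 16, crops included, and the job is handed in when it is done.

```bash
ls; mkdir -p pics
python3 - <<'E'
from bench import ctrl
import cv2,numpy as np
print(ctrl.get_state()); print(ctrl.grasp_offset)
for n in("top","side"):
    cv2.imwrite(f"pics/{n}0.png",ctrl.get_image(n)[:,:,::-1]); p=ctrl.camera_params(n); print(np.round(p["K"],1),np.round(p["pose"],3))
E
```

```text
pics
{'time': 0.0, 'joint_positions': array([-1.0858604 ,  0.32184198, -0.07009021,  1.45170051,  0.02260458,
        1.37081278, -0.05691515]), 'qd': array([ 0.00057736, -0.0012928 ,  0.00090214,  0.00158432,  0.00056174,
       -0.00021247, -0.00184229]), 'joint_torque': array([-3.49305010e-04, -4.91296005e+01, -4.04215185e-01, -3.12539649e+01,
       -6.40789443e-02,  4.35210345e-02,  1.71829274e-04]), 'position': array([0.2946441 , 0.57874002, 0.22143644]), 'tool_rot': array([-7.32656728e-01, -3.05459476e+00,  3.05076861e-03]), 'ft_force': array([-0.21530126, -0.2841805 , -0.23266035]), 'torque': array([0.0466603 , 0.01297483, 0.0044875 ]), 'grip_width': 1.0048783966481405}
0.0187
[[477.6   0.  251.8]
 [  0.  477.6 183.3]
 [  0.    0.    1. ]] [[ 0.004 -0.997  0.077  0.421]
 [-1.    -0.006 -0.022  0.006]
 [ 0.022 -0.077 -0.997  1.413]
 [ 0.     0.     0.     1.   ]]
[[444.9   0.  260.2]
 [  0.  444.9 196.3]
 [  0.    0.    1. ]] [[ 0.927 -0.218  0.306  0.186]
 [-0.376 -0.534  0.757 -0.87 ]
 [-0.002 -0.817 -0.577  0.704]
 [ 0.     0.     0.     1.   ]]
```

View pics/top0.png

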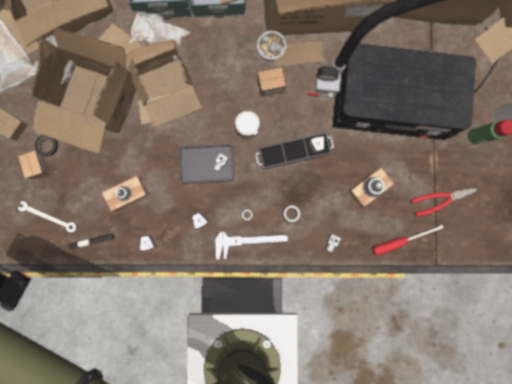

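View pics/side0.png

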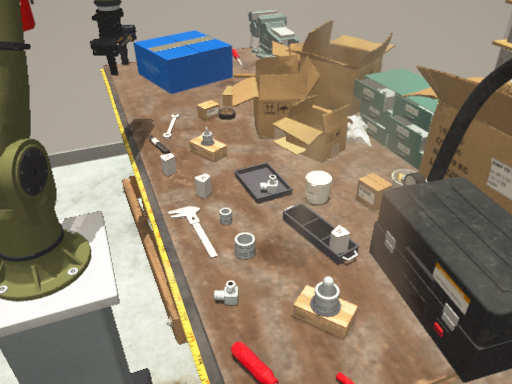

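Top view: loose dies near (146,243) and (199,221), small ferrule (247,214), large ferrule (291,213), elbow (334,242), caddy (295,150), elbow tray (207,163), small spindle (124,194), large spindle (374,187), pot (247,124). The side view agrees. I'll zoom in for accuracy.

```bash
cat > h.py <<'E'
import numpy as np,cv2
from bench import ctrl
def ray(n,u,v):
    p=ctrl.camera_params(n);d=np.linalg.inv(p["K"])@[u,v,1.];return p["pose"][:3,3],p["pose"][:3,:3]@d
def onz(n,u,v,z=0.):
    o,d=ray(n,u,v);return (o+d*(z-o[2])/d[2])[:2]
def proj(n,X):
    p=ctrl.camera_params(n);c=p["pose"][:3,:3].T@(np.array(X)-p["pose"][:3,3]);q=p["K"]@c;return q[:2]/q[2]
def crop(n,im,u0,v0,u1,v1,s,f):
    c=cv2.resize(im[v0:v1,u0:u1,::-1],None,fx=s,fy=s,interpolation=cv2.INTER_CUBIC);cv2.imwrite(f,c)
def img(n): return ctrl.get_image(n)
E
python3 - <<'E'
from h import *
im=img("top")
def t(x0,y0):return cv2.resize(im[y0:y0+48,x0:x0+64,::-1],None,fx=4,fy=4,interpolation=cv2.INTER_CUBIC)
# tiles 256x192
T=[(114,215),(168,200),(215,190),(262,190),(302,218),(92,170),(342,163),(175,139),(264,126)]
rows=[np.hstack([t(*T[3*i+j]) for j in range(3)]) for i in range(3)]
cv2.imwrite("pics/t1.png",np.vstack(rows))
g=cv2.cvtColor(im,cv2.COLOR_RGB2HSV)
# bright low-sat
m=((g[...,2]>150)&(g[...,1]<45)).astype(np.uint8)
m[:105]=0;m[260:]=0
cs,_=cv2.findContours(m,cv2.RETR_EXTERNAL,cv2.CHAIN_APPROX_NONE)
for c in cs:
    if cv2.contourArea(c)>25: 
        print("bright",np.round(cv2.minAreaRect(c)[0],1),np.round(cv2.minAreaRect(c)[1:][0],1),round(cv2.minAreaRect(c)[2]),cv2.contourArea(c), np.round(cv2.minEnclosingCircle(c)[1],1))
m=((g[...,2]<105)&(g[...,1]<60)).astype(np.uint8);m[:105]=0;m[230:]=0;m[:,335:]=0
cs,_=cv2.findContours(cv2.morphologyEx(m,cv2.MORPH_CLOSE,np.ones((5,5))),cv2.RETR_EXTERNAL,cv2.CHAIN_APPROX_NONE)
for c in cs:
    if cv2.contourArea(c)>300: print("dark",cv2.minAreaRect(c))
m=((g[...,2]>130)&(g[...,1]>60)&(g[...,0]<25)).astype(np.uint8);m[:165]=0;m[225:]=0
cs,_=cv2.findContours(cv2.morphologyEx(m,cv2.MORPH_CLOSE,np.ones((5,5))),cv2.RETR_EXTERNAL,cv2.CHAIN_APPROX_NONE)
for c in cs:
    if cv2.contourArea(c)>200: print("wood",cv2.minAreaRect(c))
E
```

```text
bright [ 83.  242.5] [ 7. 10.] 90 56.0 5.6
bright [145.5 243. ] [14. 13.] 90 138.5 7.7
bright [333.1 243.3] [10.  17.3] 22 124.0 8.9
bright [251.5 245. ] [28. 73.] 90 698.0 37.8
bright [426.  232.4] [ 3.7 36.4] 69 90.5 18.2
bright [198. 220.] [13.4 13.4] 63 139.0 7.9
bright [246.8 214.8] [10.6 11.3] 45 93.5 6.0
bright [292.  213.5] [16.3 16.3] 45 204.0 8.6
bright [ 47.  216.7] [61.2 10.8] 23 337.5 30.6
bright [463.6 193.3] [ 7.5 24.1] 79 116.0 12.2
bright [120.5 192.5] [9.9 9.9] 45 83.0 5.7
bright [376.5 186. ] [16. 15.] 90 192.5 8.5
bright [219.3 161.9] [10.3 17.3] 31 129.5 8.9
bright [317.  143.5] [13. 12.] 90 119.5 7.5
bright [246.5 122. ] [24. 25.] 90 474.0 13.3
dark ((42.69230651855469, 150.46153259277344), (23.852108001708984, 32.172611236572266), 33.690067291259766)
dark ((294.72955322265625, 150.79541015625), (22.819812774658203, 71.80474853515625), 77.34745025634766)
wood ((432.0686340332031, 200.81912231445312), (22.98042106628418, 40.945274353027344), 65.77225494384766)
wood ((363.37884521484375, 194.0047149658203), (22.99237632751465, 15.813323020935059), 50.90614700317383)
wood ((386.2500305175781, 178.75003051757812), (28.284271240234375, 20.50609588623047), 45.0)
wood ((125.00777435302734, 189.87046813964844), (29.872356414794922, 49.66728973388672), 59.74356460571289)
wood ((30.5, 171.5), (13.0, 21.0), 90.0)
```

View pics/t1.png

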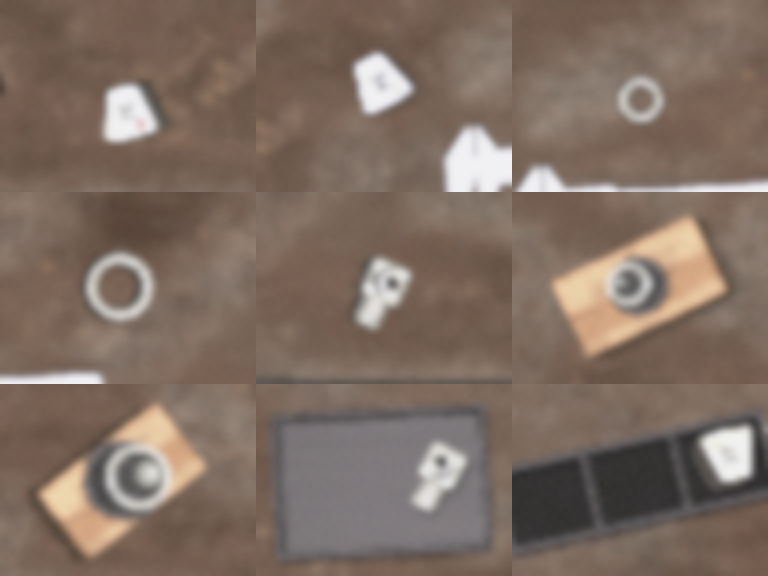

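The tiles show clean outlines for everything: die trapezia, rings, the elbow with its level stub pointing down-left in the image, spindle blocks, tray and caddy cross walls. Now converting to positions.

```bash
cat >> h.py <<'E'
from scipy.spatial.transform import Rotation as Ro
def go(x,y,z,yaw=None):
    """print shift (mm) and turn in tool axes to reach TCP x,y,z, pointing down, jaw axis (tool y) at yaw (mod pi) in world"""
    s=ctrl.get_state();R=Ro.from_rotvec(s["tool_rot"]).as_matrix()
    d=R.T@(np.array([x,y,z])-s["position"])*1000
    cur=np.arctan2(R[1,1],R[0,1]); 
    if yaw is None: yaw=cur
    dy=(yaw-cur+np.pi/2)%np.pi-np.pi/2
    y2=cur+dy
    Y=np.array([np.cos(y2),np.sin(y2),0]);Z=np.array([0,0,-1.]);X=np.cross(Y,Z)
    T=np.stack([X,Y,Z],1)
    print("shift",np.round(d,1),"turn",np.round(Ro.from_matrix(R.T@T).as_rotvec(),3),"| pos",np.round(s["position"],4),"jaw yaw",round(cur,3),"j7",round(s["joint_positions"][6],2),"grip",round(s["grip_width"],3),"F",np.round(s["ft_force"],1),"t",s["time"])
E
python3 - <<'E'
from h import *
im=img("top");K=8
def up(x0,y0,w=64,h=48):return cv2.resize(im[y0:y0+h,x0:x0+w],None,fx=K,fy=K,interpolation=cv2.INTER_CUBIC)
def px(p,o):return (np.array(p,float)+.5)/K-.5+o
def big(m):
    cs,_=cv2.findContours(m.astype(np.uint8),cv2.RETR_EXTERNAL,cv2.CHAIN_APPROX_NONE);return max(cs,key=cv2.contourArea)
for nm,o,z in(("dieA",(130,228),.055),("dieB",(183,206),.055),("dieFix",(305,130),.058)):
    c=big(up(*o,30,28).min(2)>165);a=cv2.approxPolyDP(cv2.convexHull(c),9,True)[:,0]
    P=[onz("top",*px(p,np.array(o)),z) for p in a];P=np.array(P)
    print(nm,np.round(P,4).tolist());n=len(P)
    M=cv2.moments(c);ce=onz("top",*px((M['m10']/M['m00'],M['m01']/M['m00']),np.array(o)),z);print(" centroid",np.round(ce,4))
    for i in range(n):
        e=P[(i+1)%n]-P[i];print("  edge len",round(np.hypot(*e)*1000,1),"dir",round(np.arctan2(e[1],e[0]),3))
for nm,o,z in(("small",(232,200),.032),("large",(274,197),.042)):
    c=big(up(*o,34,34).min(2)>140);(p,r)=cv2.minEnclosingCircle(c);print(nm,np.round(onz("top",*px(p,np.array(o)),z),4),r/K/478*1.38*2)
for nm,o in(("smallsp",(92,170)),("largesp",(342,163))):
    u=up(*o);h=cv2.cvtColor(u,cv2.COLOR_RGB2HSV);m=((h[...,2]>135)&(h[...,1]>65))|(u.min(2)>150)
    m=cv2.morphologyEx(m.astype(np.uint8),cv2.MORPH_CLOSE,np.ones((61,61)));m=cv2.morphologyEx(m,cv2.MORPH_OPEN,np.ones((41,41)))
    q=cv2.minAreaRect(big(m));print(nm,np.round(onz("top",*px(q[0],np.array(o)),.036),4),np.round(np.array(q[1])/K/478*1.377,3),q[2])
o=np.array((175,139));C=[((a-256)/4-.4+175,(b-384)/4-.4+139) for a,b in((275,412),(485,405),(492,545),(280,558))]
P=np.array([onz("top",*p,.012) for p in C]);print("tray",np.round(P.mean(0),4),np.round(P,3).tolist())
w=[((a-512)/4-.4+264,(b-384)/4-.4+126) for a,b in((591.5,491.5),(681,471))]
P=np.array([onz("top",*p,.024) for p in w]);e=P[0]-P[1];print("caddy",np.round(P.mean(0),4),np.round(onz("top",294.7,150.8,.02),4),"walls apart",np.hypot(*e),"ydir",np.arctan2(e[1],e[0]))
a=onz("top",302+136/4-.4,218+92/4-.4,.048);b=onz("top",302+112/4-.4,218+126/4-.4,.020);print("elbow",a,"stub dir",np.arctan2(*(b-a)[::-1]))
print("pot",onz("top",246.5,122,.069))
# side checks: projected tops
E
```

```text
dieA [[0.3761, 0.2698], [0.3465, 0.2548], [0.338, 0.2865], [0.3432, 0.2904], [0.3705, 0.2893]]
 centroid [0.3562 0.2747]
  edge len 33.2 dir -2.674
  edge len 32.7 dir 1.832
  edge len 6.5 dir 0.65
  edge len 27.2 dir -0.042
  edge len 20.3 dir -1.288
dieB [[0.4414, 0.1264], [0.4168, 0.1045], [0.3998, 0.135], [0.4325, 0.1443]]
 centroid [0.4206 0.1267]
  edge len 32.9 dir -2.416
  edge len 34.9 dir 2.08
  edge len 34.0 dir 0.276
  edge len 20.0 dir -1.108
dieFix [[0.6631, -0.2252], [0.6301, -0.2275], [0.6246, -0.2084], [0.6538, -0.1938], [0.6608, -0.2057]]
 centroid [ 0.6446 -0.2133]
  edge len 33.1 dir -3.072
  edge len 19.9 dir 1.855
  edge len 32.7 dir 0.463
  edge len 13.8 dir -1.04
  edge len 19.6 dir -1.451
small [ 0.4384 -0.0095] 0.033628356007851315
large [ 0.442  -0.1385] 0.049143743076085045
smallsp [0.5005 0.3443] [0.069 0.122] 64.41148376464844
largesp [ 0.5219 -0.3768] [0.066 0.118] 52.346046447753906
tray [0.5907 0.1095] [[0.64, 0.19], [0.647, 0.035], [0.543, 0.029], [0.532, 0.184]]
caddy [ 0.6285 -0.1499] [ 0.6264 -0.1505] walls apart 0.06778794225181008 ydir 1.804513448047281
elbow [ 0.36502558 -0.26354428] stub dir 2.699288473337449
pot [ 0.70095592 -0.00746889]
```

Run:
```python
from h import *
print(onz("top",120.5,192.5,.068),onz("top",376.5,186,.078))
go(.358,.275,.15,.26)
```

```text
[0.49773743 0.34469952] [ 0.5196286  -0.37478977]
shift [-194.3 -242.1   72.2] turn [-0.001  0.001  0.84 ] | pos [0.2947 0.579  0.2219] jaw yaw 1.1 j7 -0.06 grip 0.997 F [ 0.8  0.5 -0.6] t 0.2
```

```bash
python3 -m creep '[[[1,-194,-242,72,0,0,0.84],[1,-194,-242,72,0,0,0.84],[1,-194,-242,72,0,0,0.84],[1,-194,-242,72,0,0,0.84],[1,-194,-242,72,0,0,0.84]]]' 
python3 -c "
from h import *
go(.358,.275,.15,.26)"
```

```text
time: 0.7
position: [0.3445, 0.3388, 0.1655]
tool_rot: [-1.809, -2.569, -0.0]
ft_force: [0.7, -0.3, -0.8]
grip_width: 0.999
shift [-64.6  -8.8  15.5] turn [ 0.    -0.     0.084] | pos [0.3445 0.3388 0.1655] jaw yaw 0.344 j7 -0.49 grip 0.999 F [ 0.7 -0.3 -0.8] t 0.7
```

```bash
python3 -m creep '[[[1,-65,-9,15,0,0,0.084],[1,-65,-9,15,0,0,0.084],[1,-65,-9,15,0,0,0.084],[1,-65,-9,15,0,0,0.084]]]'
python3 - <<'E'
from h import *
go(.358,.275,.025,.26)
im=img("top");crop("top",im,100,190,228,274,3,"pics/a1.png")
im=img("side");crop("side",im,120,80,270,220,3,"pics/a2.png")
a=cv2.imread("pics/a1.png");b=cv2.imread("pics/a2.png");H=420
cv2.imwrite("pics/a.png",np.hstack([cv2.resize(a,(384,252)),cv2.resize(b,(270,252))]))
E
```

```text
time: 1.1
position: [0.3582, 0.2779, 0.1515]
tool_rot: [-1.906, -2.497, -0.002]
ft_force: [-0.5, 0.4, 0.9]
grip_width: 1.002
shift [ -2.9  -1.  126.5] turn [ 0.001 -0.001  0.007] | pos [0.3582 0.2779 0.1515] jaw yaw 0.267 j7 -0.46 grip 1.002 F [-0.5  0.4  0.9] t 1.1
```

View pics/a.png

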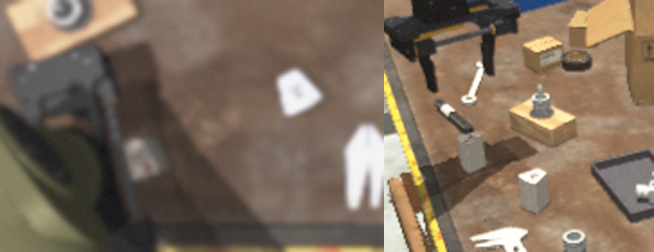

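Top crop: the gripper sits left of die A (at crop (145,158)), which parallax should explain. Side crop: the jaw tips are above and straddling it. I'll check against the projection of the TCP.

Run:
```python
from h import *
for z in(.15,.055,0):
  p=proj("side",(.358,.2779,z));q=proj("top",(.358,.2779,z))
  print(z,(p-[120,80])*1.8+[384,0],(q-[100,190])*3)
```

```text
0.15 [461.48014528  81.64536083] [110.79178422 162.66534899]
0.055 [468.96867715 134.99046331] [132.85489114 157.61465797]
0 [473.02157465 163.86157397] [144.26157271 155.00343806]
```

```bash
python3 -m creep '[[[1,-3,-1,40,0,0,0],[1,-3,-1,80,0,0,0],[1,-3,-1,110,0,0,0],[1,-3,-1,127,0,0,0],[1,-3,-1,127,0,0,0]]]' 35 
python3 -m creep '[[[0.3,0,0,0,0,0,0],[0.3,0,0,0,0,0,0],[0.3,0,0,0,0,0,0],[0.3,0,0,0,0,0,0],[0.3,0,0,0,0,0,0]]]' 35
python3 -m creep '[[[0.3,0,0,0,0,0,0],[0.3,0,0,0,0,0,0],[0.3,0,0,-20,0,0,0],[0.3,0,0,-60,0,0,0],[0.3,0,0,-100,0,0,0]]]' 35
python3 -c "
from h import *
go(.628,-.150,.15,.26)"
```

```text
time: 1.7
position: [0.356, 0.2737, 0.0217]
tool_rot: [-1.903, -2.499, 0.008]
ft_force: [-0.1, -0.1, 0.0]
grip_width: 1.003
time: 2.2
position: [0.3584, 0.2739, 0.0246]
tool_rot: [1.907, 2.496, 0.002]
ft_force: [-0.0, 0.0, 0.3]
grip_width: 0.63
time: 2.7
position: [0.3571, 0.2726, 0.1241]
tool_rot: [-1.907, -2.496, 0.005]
ft_force: [0.6, 0.4, -1.6]
grip_width: 0.407
shift [-478.9  150.3  -25.6] turn [-0.003  0.002  0.006] | pos [0.3571 0.2726 0.1241] jaw yaw 0.266 j7 -0.45 grip 0.407 F [ 0.6  0.4 -1.6] t 2.7
```

```bash
python3 -m creep '[[[0.3,-95,30,-26,0,0,0],[0.3,-190,60,-26,0,0,0],[0.3,-240,75,-26,0,0,0],[0.3,-280,90,-26,0,0,0],[0.3,-320,105,-26,0,0,0]]]' 35
python3 -m creep '[[[0.3,-80,25,0,0,0,0],[0.3,-120,38,0,0,0,0],[0.3,-160,47,0,0,0,0],[0.3,-160,47,0,0,0,0],[0.3,-160,47,0,0,0,0]]]' 35
python3 - <<'E'
from h import *
go(.628,-.150,.1,.24)
im=img("side");crop("side",im,230,120,380,270,4,"pics/b.png")
s=ctrl.get_state()["position"]
for d in (0,-.025): print((proj("side",s+[0,0,d])-[230,120])*4)
E
```

```text
time: 3.2
position: [0.494, 0.064, 0.1475]
tool_rot: [-1.907, -2.496, -0.001]
ft_force: [0.6, 1.4, -1.9]
grip_width: 0.409
time: 3.7
position: [0.5811, -0.0805, 0.1467]
tool_rot: [1.914, 2.49, -0.004]
ft_force: [-1.1, -0.6, -2.0]
grip_width: 0.402
shift [-79.1  27.5  46.9] turn [-0.002  0.002  0.02 ] | pos [ 0.5811 -0.0805  0.1467] jaw yaw 0.26 j7 0.47 grip 0.402 F [-1.1 -0.6 -2. ] t 3.7
[238.14081372 213.56424953]
[236.60567225 249.21042767]
```

View pics/b.png

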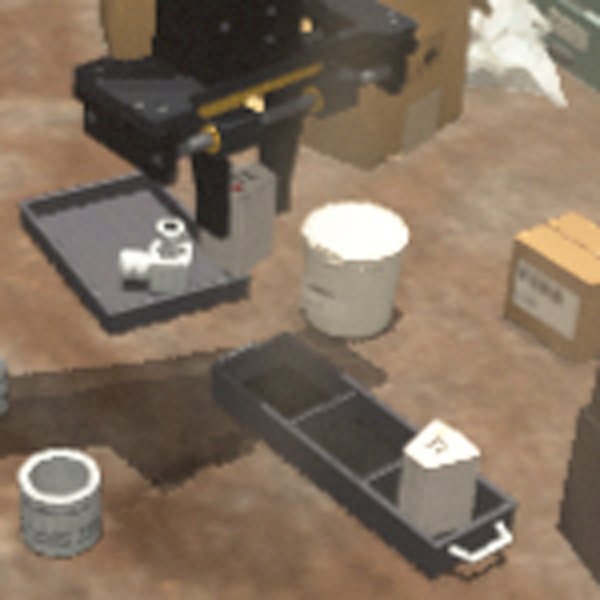

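Die A is held upright at crop (250,215) between the fingers. Its lower edge is at about row 278, so it hangs about 25–30 mm below the tips. The caddy's two empty pockets are at (290,385) and (355,435), and the pot is well clear.

```bash
python3 -m creep '[[[0.3,-40,14,0,0,0,-0.02],[0.3,-79,27,10,0,0,-0.02],[0.3,-79,27,45,0,0,-0.02],[0.3,-79,27,75,0,0,-0.02],[0.3,-79,27,95,0,0,-0.02]]]' 35
python3 -c "
from h import *
go(.628,-.150,.032,.24)"
```

```text
time: 4.25
position: [0.626, -0.1422, 0.0493]
tool_rot: [-1.876, -2.513, 0.001]
ft_force: [-0.1, -0.1, -1.8]
grip_width: 0.406
shift [-8.1 -0.3 17.3] turn [-0.004 -0.004  0.048] | pos [ 0.626  -0.1422  0.0493] jaw yaw 0.288 j7 0.68 grip 0.406 F [-0.1 -0.1 -1.8] t 4.25
```

```bash
python3 -m creep '[[[0.3,-8,0,0,0,0,0.048],[0.3,-8,0,8,0,0,0.048],[0.3,-8,0,14,0,0,0.048],[0.3,-8,0,17,0,0,0.048],[0.3,-8,0,17,0,0,0.048]]]' 35
python3 -c "
from h import *
go(.628,-.150,.032,.24)"
```

```text
time: 4.75
position: [0.6299, -0.1519, 0.0351]
tool_rot: [-1.94, -2.47, -0.0]
ft_force: [0.3, 0.8, -1.9]
grip_width: 0.405
shift [ 2.3 -1.4  3.1] turn [-0.    -0.001 -0.001] | pos [ 0.6299 -0.1519  0.0351] jaw yaw 0.239 j7 0.66 grip 0.405 F [ 0.3  0.8 -1.9] t 4.75
```

```bash
python3 -m creep '[[[0.3,0,-1,2,0,0,0],[0.3,0,-1,4,0,0,0],[0.3,0,-1,4,0,0,0]]]' 35
python3 -m creep '[[[0.3,0,0,2,0,0,0],[0.3,0,0,2,0,0,0]]]' 35
```

```text
time: 5.05
position: [0.6291, -0.1531, 0.0314]
tool_rot: [-1.942, -2.469, -0.0]
ft_force: [0.0, -0.1, -2.9]
grip_width: 0.413
time: 5.25
position: [0.6295, -0.1533, 0.0302]
tool_rot: [1.942, 2.469, 0.001]
ft_force: [-0.9, 1.5, 1.9]
grip_width: 0.407
```

```bash
python3 -m creep '[[[0.55,0,0,0,0,0,0],[0.6,0,0,0,0,0,0],[0.6,0,0,0,0,0,0],[0.6,0,0,-15,0,0,0],[0.6,0,0,-45,0,0,0]]]' 35
python3 -m creep '[[[1,0,0,-40,0,0,0],[1,0,0,-90,0,0,0]]]'
python3 - <<'E'
from h import *
go(.4226,.1276,.16,.49)
im=img("side");crop("side",im,270,190,370,270,4,"pics/c.png")
E
```

```text
time: 5.75
position: [0.6274, -0.1527, 0.0733]
tool_rot: [-1.94, -2.466, 0.004]
ft_force: [0.7, 0.9, -0.4]
grip_width: 0.59
time: 5.95
position: [0.6281, -0.153, 0.1654]
tool_rot: [-1.941, -2.468, 0.002]
ft_force: [0.8, -0.5, 0.1]
grip_width: 0.707
shift [ 321.1 -133.6    5.9] turn [-0.002 -0.001 -0.252] | pos [ 0.6281 -0.153   0.1654] jaw yaw 0.238 j7 0.6 grip 0.707 F [ 0.8 -0.5  0.1] t 5.95
```

View pics/c.png

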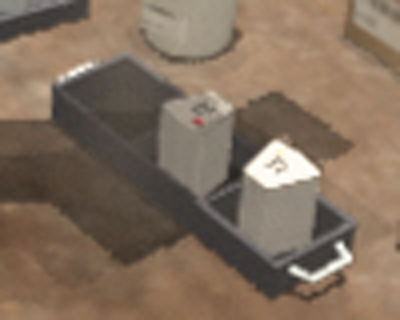

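Die A stands upright in the middle pocket at crop (195,145). Next is die B.

```bash
python3 -m creep '[[[1,321,-134,6,0,0,-0.25],[1,321,-134,6,0,0,-0.25],[1,321,-134,6,0,0,-0.25],[1,321,-134,6,0,0,-0.25],[1,321,-134,6,0,0,-0.25]]]'
python3 -c "
from h import *
go(.4226,.1276,.16,.49)"
```

```text
time: 6.5
position: [0.4803, 0.0495, 0.1612]
tool_rot: [1.619, 2.691, 0.003]
ft_force: [1.4, 1.3, 0.2]
grip_width: 0.995
shift [ 96.  -14.4   1.1] turn [ 0.002  0.    -0.003] | pos [0.4803 0.0495 0.1612] jaw yaw 0.487 j7 0.33 grip 0.995 F [1.4 1.3 0.2] t 6.5
```

```bash
python3 -m creep '[[[1,48,-7,0,0,0,0],[1,96,-14,0,0,0,0],[1,96,-14,1,0,0,0],[1,96,-14,1,0,0,0]]]'
python3 -c "
from h import *
go(.4226,.1276,.025,.49)"
```

```text
time: 6.9
position: [0.4239, 0.127, 0.1601]
tool_rot: [1.615, 2.693, 0.002]
ft_force: [0.6, -0.4, 0.3]
grip_width: 0.999
shift [  1.2  -1.2 135.1] turn [0.002 0.    0.   ] | pos [0.4239 0.127  0.1601] jaw yaw 0.49 j7 0.11 grip 0.999 F [ 0.6 -0.4  0.3] t 6.9
```

```bash
python3 -m creep '[[[1,1,-1,40,0,0,0],[1,1,-1,80,0,0,0],[1,1,-1,115,0,0,0],[1,1,-1,135,0,0,0],[1,1,-1,135,0,0,0]]]' 35
python3 -m creep '[[[0.3,0,0,0,0,0,0],[0.3,0,0,0,0,0,0],[0.3,0,0,0,0,0,0],[0.3,0,0,0,0,0,0],[0.3,0,0,0,0,0,0]]]' 35
python3 -m creep '[[[0.3,0,0,0,0,0,0],[0.3,0,0,0,0,0,0],[0.3,0,0,0,0,0,0],[0.3,0,0,0,0,0,0],[0.3,0,0,0,0,0,0]]]' 35
python3 -m creep '[[[0.3,0,0,-20,0,0,0],[0.3,0,0,-60,0,0,0],[0.3,0,0,-100,0,0,0],[0.3,0,0,-130,0,0,0]]]' 35
python3 -c "
from h import *
go(.613,-.0857,.15,.24)"
```

```text
time: 7.4
position: [0.4213, 0.1241, 0.0219]
tool_rot: [-1.623, -2.688, 0.008]
ft_force: [-0.4, -0.6, -0.2]
grip_width: 1.001
time: 7.9
position: [0.4229, 0.1272, 0.0248]
tool_rot: [1.619, 2.692, 0.002]
ft_force: [0.1, -0.3, 0.0]
grip_width: 0.632
time: 8.4
position: [0.4225, 0.127, 0.0243]
tool_rot: [-1.619, -2.692, 0.0]
ft_force: [-0.9, 0.4, 0.8]
grip_width: 0.411
time: 8.8
position: [0.4227, 0.1269, 0.156]
tool_rot: [1.619, 2.692, 0.002]
ft_force: [0.4, -0.9, -2.4]
grip_width: 0.406
shift [-277.    68.4    6.1] turn [ 0.001 -0.     0.248] | pos [0.4227 0.1269 0.156 ] jaw yaw 0.488 j7 0.11 grip 0.406 F [ 0.4 -0.9 -2.4] t 8.8
```

```bash
python3 -m creep '[[[0.3,-46,11,6,0,0,0.1],[0.3,-92,22,6,0,0,0.25],[0.3,-138,34,6,0,0,0.25],[0.3,-184,45,6,0,0,0.25],[0.3,-230,57,6,0,0,0.25]]]'
python3 -c "
from h import *
go(.613,-.0857,.15,.24)"
```

```text
time: 9.3
position: [0.5812, -0.0509, 0.1475]
tool_rot: [-1.941, -2.469, 0.001]
ft_force: [-0.2, 0.9, -1.7]
grip_width: 0.401
shift [-41.4  22.6  -2.5] turn [-0.001 -0.    -0.002] | pos [ 0.5812 -0.0509  0.1475] jaw yaw 0.238 j7 0.4 grip 0.401 F [-0.2  0.9 -1.7] t 9.3
```

```bash
python3 -m creep '[[[0.3,-41,23,0,0,0,0],[0.3,-41,23,0,0,0,0],[0.3,-41,23,40,0,0,0],[0.3,-41,23,80,0,0,0],[0.3,-41,23,100,0,0,0]]]'
python3 -c "
from h import *
go(.613,-.0857,.030,.24)"
```

```text
time: 9.8
position: [0.6094, -0.083, 0.0436]
tool_rot: [-1.938, -2.465, 0.006]
ft_force: [-0.7, 0.4, -2.9]
grip_width: 0.409
shift [-3.5  2.9 13.6] turn [-0.007 -0.002 -0.002] | pos [ 0.6094 -0.083   0.0436] jaw yaw 0.238 j7 0.53 grip 0.409 F [-0.7  0.4 -2.9] t 9.8
```

```bash
python3 -m creep '[[[0.3,-2,1,6,0,0,0],[0.3,-2,1,12,0,0,0],[0.3,-2,1,15,0,0,0],[0.3,-2,1,17,0,0,0],[0.3,-2,1,17,0,0,0]]]'
python3 -m creep '[[[0.3,0,0,2,0,0,0],[0.3,0,0,2,0,0,0]]]'
```

```text
time: 10.3
position: [0.6147, -0.0856, 0.032]
tool_rot: [1.941, 2.469, 0.002]
ft_force: [0.0, 0.2, -2.4]
grip_width: 0.404
time: 10.5
position: [0.6143, -0.0856, 0.0295]
tool_rot: [1.942, 2.469, 0.001]
ft_force: [-0.1, 0.2, -2.0]
grip_width: 0.409
```

```bash
python3 -m creep '[[[0.3,0,0,1,0,0,0],[0.3,0,0,2,0,0,0],[0.3,0,0,2,0,0,0]]]'
python3 -m creep '[[[0.55,0,0,0,0,0,0],[0.6,0,0,0,0,0,0],[0.6,0,0,0,0,0,0],[0.6,0,0,-15,0,0,0],[0.6,0,0,-45,0,0,0]]]' 25
python3 -m creep '[[[1,0,0,-40,0,0,0],[1,0,0,-90,0,0,0]]]'
python3 - <<'E'
from h import *
im=img("side");crop("side",im,260,165,370,265,4,"pics/d.png")
go(.4384,-.0095,.16,.49)
E
```

```text
time: 10.8
position: [0.6143, -0.0856, 0.0273]
tool_rot: [1.942, 2.469, 0.0]
ft_force: [0.1, 0.8, -1.5]
grip_width: 0.409
time: 11.3
position: [0.6123, -0.0854, 0.0713]
tool_rot: [-1.94, -2.467, 0.004]
ft_force: [0.2, 0.4, -0.2]
grip_width: 0.595
time: 11.5
position: [0.613, -0.0856, 0.1633]
tool_rot: [-1.941, -2.468, 0.002]
ft_force: [1.6, -0.1, 0.3]
grip_width: 0.708
shift [ 117.5 -157.    11.5] turn [ 0.012  0.005 -0.253] | pos [ 0.6185 -0.0868  0.1739] jaw yaw 0.237 j7 0.48 grip 0.744 F [ 3.8 -1.4  5.6] t 11.55
```

View pics/d.png

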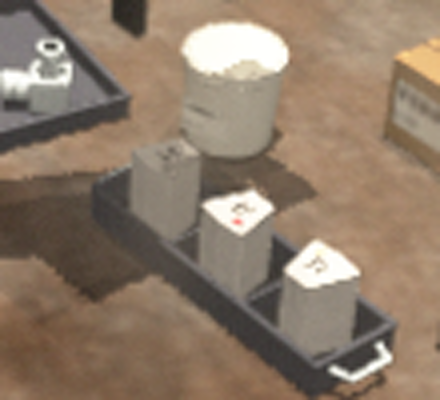

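Both dies stand upright in their own pockets at crop (165,190) and (235,240), and the pot is untouched. Next is the small ferrule.

```bash
python3 -m creep '[[[0.65,117,-157,10,0,0,0],[0.65,117,-157,10,0,0,0],[0.65,117,-157,10,0,0,0],[0.65,117,-157,10,0,0,0],[0.65,117,-157,10,0,0,0]]]'
python3 -m creep '[[[0.65,0,0,0,0,0,0],[0.65,0,0,0,0,0,0]]]'
python3 -c "
from h import *
go(.4384,-.0095,.007,.24)"
```

```text
time: 12.05
position: [0.4285, -0.0065, 0.1517]
tool_rot: [-1.934, -2.47, -0.002]
ft_force: [-0.6, -0.3, 0.4]
grip_width: 0.654
time: 12.25
position: [0.4356, -0.0095, 0.1534]
tool_rot: [1.942, 2.467, 0.003]
ft_force: [0.3, 0.0, -0.7]
grip_width: 0.654
shift [ -0.6   2.3 146.4] turn [ 0.003  0.    -0.003] | pos [ 0.4356 -0.0095  0.1534] jaw yaw 0.237 j7 0.14 grip 0.654 F [ 0.3  0.  -0.7] t 12.25
```

```bash
python3 -m creep '[[[0.65,0,2,45,0,0,0],[0.65,0,2,90,0,0,0],[0.65,0,2,120,0,0,0],[0.65,0,2,136,0,0,0],[0.65,0,2,141,0,0,0]]]' 20
python3 -m creep '[[[0.65,0,0,2,0,0,0],[0.65,0,0,4,0,0,0],[0.2,0,0,4,0,0,0],[0.2,0,0,4,0,0,0],[0.2,0,0,4,0,0,0]]]' 20
python3 -m creep '[[[0.2,0,0,0,0,0,0],[0.2,0,0,0,0,0,0],[0.2,0,0,0,0,0,0],[0.2,0,0,0,0,0,0],[0.2,0,0,0,0,0,0]]]' 20
python3 -c "
from h import *
go(.4384,-.0095,.16,.24)"
```

```text
time: 12.75
position: [0.4357, -0.0099, 0.0094]
tool_rot: [-1.944, -2.467, 0.006]
ft_force: [1.2, -0.3, 0.8]
grip_width: 0.651
time: 13.25
position: [0.4365, -0.0083, 0.0078]
tool_rot: [1.941, 2.469, 0.002]
ft_force: [-0.5, 0.7, -0.1]
grip_width: 0.465
time: 13.75
position: [0.4364, -0.0083, 0.0076]
tool_rot: [1.942, 2.469, 0.001]
ft_force: [0.0, 0.1, 3.9]
grip_width: 0.332
shift [  -1.6    1.8 -152.4] turn [ 0.001 -0.    -0.002] | pos [ 0.4364 -0.0083  0.0076] jaw yaw 0.238 j7 0.27 grip 0.332 F [0.  0.1 3.9] t 13.75
```

```bash
python3 -m creep '[[[0.2,0,0,-20,0,0,0],[0.2,0,0,-60,0,0,0],[0.2,0,0,-105,0,0,0],[0.2,0,0,-150,0,0,0],[0.2,0,0,-160,0,0,0]]]' 20
python3 -c "
from h import *
go(.4995,.3445,.165,.24)"
```

```text
time: 14.25
position: [0.4384, -0.0084, 0.1716]
tool_rot: [1.939, 2.466, 0.01]
ft_force: [0.3, 0.3, -1.0]
grip_width: 0.331
shift [328.5 142.4   7.8] turn [ 0.008 -0.    -0.002] | pos [ 0.4384 -0.0084  0.1716] jaw yaw 0.238 j7 0.13 grip 0.331 F [ 0.3  0.3 -1. ] t 14.25
```

```bash
python3 -m creep '[[[0.2,45,20,0,0,0,0],[0.2,90,39,0,0,0,0],[0.2,135,59,0,0,0,0],[0.2,180,78,0,0,0,0],[0.2,225,98,0,0,0,0]]]' 20
python3 -m creep '[[[0.2,40,17,0,0,0,0],[0.2,75,33,0,0,0,0],[0.2,103,44,0,0,0,0],[0.2,103,44,0,0,0,0],[0.2,103,44,0,0,0,0]]]' 20
python3 - <<'E'
from h import *
go(.4995,.3445,.165,.24)
im=img("side");crop("side",im,160,70,270,170,5,"pics/e.png")
E
```

```text
time: 14.75
position: [0.4772, 0.2347, 0.1655]
tool_rot: [-1.941, -2.469, 0.004]
ft_force: [0.5, 0.4, 0.3]
grip_width: 0.331
time: 15.25
position: [0.4956, 0.3434, 0.1651]
tool_rot: [-1.94, -2.471, 0.006]
ft_force: [-0.3, -0.2, -0.4]
grip_width: 0.334
shift [0.1 4.1 0. ] turn [-0.003  0.002 -0.001] | pos [0.4956 0.3434 0.1651] jaw yaw 0.239 j7 -0.36 grip 0.334 F [-0.3 -0.2 -0.4] t 15.25
```

View pics/e.png

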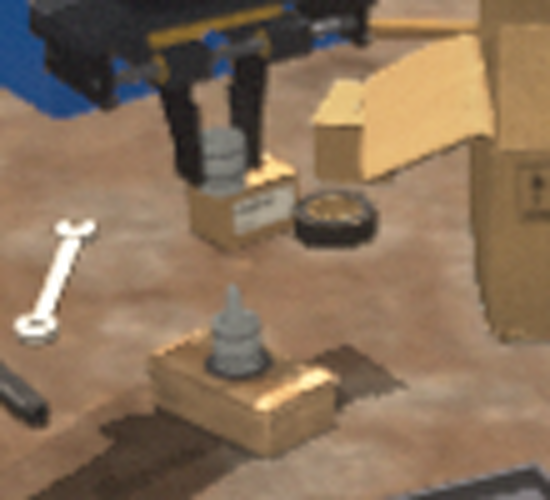

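The ferrule is held upright at crop (223,160). The rod tip is at (233,287) and the fixed ferrule is centred at about column 236.

Run:
```python
from h import *
f=lambda X:np.round((proj("side",X)-[160,70]+.5)*5,1)
s=ctrl.get_state()["position"]
print("tip",f((.4995,.3445,.092)),"fixed top",f((.4995,.3445,.068)),"fixed bottom",f((.4995,.3445,.036)))
print("held mid",f(s+[0,0,.008]),"top",f(s+[0,0,.024]),"bot",f(s-[0,0,.008]))
for d in((.01,0,0),(0,.01,0)):print(f(s+d)-f(s))
im=img("side")
h=cv2.cvtColor(im,cv2.COLOR_RGB2HSV)
for a,b in((160+42,161+50),):
  for v in (96,99,102,104,134,137,140,142): print(v,[int(x) for x in h[v,197:216,1]],[int(x) for x in im[v,197:216,1]])
```

```text
tip [235.5 281.3] fixed top [238.3 316.4] fixed bottom [241.9 362.1]
held mid [221.4 158.8] top [219.3 133.3] bot [223.4 184. ]
[16.2 -2.6]
[-4.7 -6.3]
96 [62, 60, 28, 18, 20, 18, 12, 16, 18, 16, 17, 19, 34, 34, 65, 83, 90, 91, 85] [31, 33, 43, 86, 126, 127, 128, 129, 128, 126, 120, 95, 48, 39, 42, 87, 130, 131, 129]
99 [39, 46, 44, 18, 14, 14, 14, 16, 24, 16, 15, 22, 27, 51, 60, 84, 88, 93, 93] [35, 32, 34, 66, 110, 131, 132, 127, 126, 122, 115, 99, 63, 38, 41, 85, 130, 134, 138]
102 [47, 32, 52, 39, 15, 18, 18, 16, 16, 16, 15, 18, 22, 54, 65, 122, 122, 113, 120] [31, 28, 31, 55, 97, 129, 131, 128, 126, 123, 122, 111, 80, 42, 37, 92, 179, 210, 182]
104 [72, 50, 52, 25, 16, 16, 15, 16, 16, 16, 23, 19, 94, 121, 121, 118, 108, 106, 113] [30, 30, 37, 47, 93, 123, 120, 122, 124, 114, 99, 94, 112, 160, 170, 200, 222, 222, 214]
134 [82, 81, 79, 86, 85, 49, 20, 21, 14, 16, 20, 22, 18, 13, 37, 91, 99, 98, 96] [135, 139, 140, 144, 153, 135, 136, 119, 124, 129, 126, 126, 125, 120, 121, 122, 130, 125, 125]
137 [109, 106, 113, 111, 105, 82, 20, 14, 11, 18, 21, 15, 14, 17, 36, 68, 85, 87, 97] [186, 206, 151, 142, 122, 114, 100, 106, 113, 113, 105, 102, 106, 106, 119, 134, 143, 137, 132]
140 [122, 124, 125, 127, 111, 80, 18, 16, 18, 16, 18, 16, 17, 19, 13, 26, 75, 108, 108] [104, 101, 101, 101, 100, 101, 111, 125, 123, 127, 124, 126, 121, 115, 98, 75, 90, 117, 132]
142 [115, 120, 120, 118, 52, 19, 16, 19, 16, 23, 23, 16, 11, 19, 22, 21, 20, 70, 106] [115, 107, 109, 95, 70, 76, 95, 104, 112, 111, 107, 108, 111, 109, 90, 82, 62, 78, 103]
```

```bash
python3 -m creep '[[[0.2,0,3,0,0,0,0],[0.2,0,3,20,0,0,0],[0.2,0,3,40,0,0,0],[0.2,0,3,55,0,0,0],[0.2,0,3,60,0,0,0]]]' 20
python3 -m creep '[[[0.2,0,0,6,0,0,0],[0.2,0,0,12,0,0,0],[0.2,0,0,17,0,0,0],[0.2,0,0,21,0,0,0],[0.2,0,0,21,0,0,0]]]' 20
python3 -c "
from h import *
go(.498,.344,.076,.24)"
```

```text
time: 15.85
position: [0.4988, 0.343, 0.1054]
tool_rot: [-1.943, -2.468, 0.004]
ft_force: [0.1, 0.4, -1.0]
grip_width: 0.333
time: 16.35
position: [0.4992, 0.3444, 0.0857]
tool_rot: [-1.942, -2.47, 0.001]
ft_force: [-0.4, 0.2, -1.2]
grip_width: 0.331
shift [-0.1 -1.3  9.7] turn [-0.001  0.    -0.002] | pos [0.4992 0.3444 0.0857] jaw yaw 0.238 j7 -0.34 grip 0.331 F [-0.4  0.2 -1.2] t 16.35
```

```bash
python3 -m creep '[[[0.2,0,-1,3,0,0,0],[0.2,0,-1,6,0,0,0],[0.2,0,-1,8,0,0,0],[0.2,0,-1,8,0,0,0]]]' 20
python3 -m creep '[[[0.2,0,0,1,0,0,0],[0.2,0,0,2,0,0,0],[0.2,0,0,2,0,0,0]]]' 20
```

```text
time: 16.75
position: [0.4983, 0.3441, 0.0778]
tool_rot: [-1.942, -2.469, 0.001]
ft_force: [0.4, -0.1, -1.9]
grip_width: 0.33
time: 17.05
position: [0.4985, 0.3442, 0.0761]
tool_rot: [-1.942, -2.469, 0.0]
ft_force: [0.6, -0.7, -0.2]
grip_width: 0.328
```

Seated height reached, so I release it. The rod is round and the opening is small.

```bash
python3 -m creep '[[[0.4,0,0,0,0,0,0],[0.6,0,0,0,0,0,0],[0.6,0,0,0,0,0,0],[0.6,0,0,0,0,0,0],[0.6,0,0,-10,0,0,0]]]' 20
python3 -m creep '[[[0.8,0,0,-30,0,0,0],[0.8,0,0,-80,0,0,0],[0.8,0,0,-90,0,0,0]]]' 20
python3 - <<'E'
from h import *
im=img("side");crop("side",im,160,70,270,170,4,"pics/f.png")
go(.442,-.1385,.18,.24)
E
```

```text
time: 17.55
position: [0.4976, 0.3436, 0.0852]
tool_rot: [-1.942, -2.469, 0.004]
ft_force: [-0.8, -1.0, -1.0]
grip_width: 0.585
time: 17.85
position: [0.5015, 0.3461, 0.1833]
tool_rot: [1.941, 2.467, 0.016]
ft_force: [0.5, 0.1, 1.7]
grip_width: 0.765
shift [-456.9 -171.7   -0.9] turn [ 0.009 -0.005 -0.002] | pos [0.5013 0.346  0.1827] jaw yaw 0.238 j7 -0.36 grip 0.775 F [0.7 1.1 1. ] t 17.9
```

View pics/f.png

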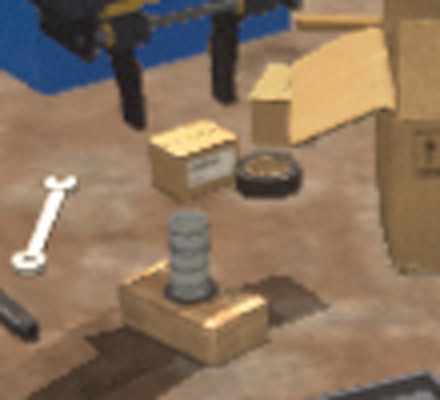

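The small ferrule sits squarely on the fixed one (crop (190,245)). Next is the large ferrule.

```bash
python3 -m creep '[[[0.8,-45,-17,0,0,0,0],[0.8,-91,-34,0,0,0,0],[0.8,-137,-51,0,0,0,0],[0.8,-183,-68,0,0,0,0],[0.8,-229,-85,0,0,0,0]]]' 20
python3 -m creep '[[[0.8,-45,-17,0,0,0,0],[0.8,-91,-34,0,0,0,0],[0.8,-137,-51,0,0,0,0],[0.8,-183,-68,0,0,0,0],[0.8,-225,-84,0,0,0,0]]]' 20
python3 -m creep '[[[0.8,0,0,0,0,0,0],[0.8,0,0,0,0,0,0]]]'
python3 -c "
from h import *
go(.442,-.1385,.013,.24)"
```

```text
time: 18.4
position: [0.4689, 0.0996, 0.1755]
tool_rot: [-1.941, -2.469, 0.001]
ft_force: [1.0, -0.9, -0.2]
grip_width: 0.8
time: 18.9
position: [0.4402, -0.139, 0.1758]
tool_rot: [-1.943, -2.469, -0.001]
ft_force: [1.2, 0.2, 0.6]
grip_width: 0.801
time: 19.1
position: [0.4407, -0.1374, 0.1757]
tool_rot: [-1.945, -2.466, -0.001]
ft_force: [-0.1, 1.4, 0.9]
grip_width: 0.796
shift [ -1.6   1.1 162.7] turn [-0.    -0.001 -0.005] | pos [ 0.4407 -0.1374  0.1757] jaw yaw 0.235 j7 0.43 grip 0.796 F [-0.1  1.4  0.9] t 19.1
```

```bash
python3 -m creep '[[[0.8,-2,1,45,0,0,0],[0.8,-2,1,90,0,0,0],[0.8,-2,1,130,0,0,0],[0.8,-2,1,150,0,0,0],[0.8,-2,1,158,0,0,0]]]' 30
python3 -m creep '[[[0.8,0,0,2,0,0,0],[0.8,0,0,4,0,0,0],[0.4,0,0,4,0,0,0],[0.4,0,0,4,0,0,0],[0.4,0,0,4,0,0,0]]]' 30
python3 -m creep '[[[0.4,0,0,0,0,0,0],[0.4,0,0,0,0,0,0],[0.4,0,0,0,0,0,0],[0.4,0,0,0,0,0,0],[0.4,0,0,0,0,0,0]]]' 30
python3 -m creep '[[[0.4,0,0,-20,0,0,0],[0.4,0,0,-60,0,0,0],[0.4,0,0,-105,0,0,0],[0.4,0,0,-150,0,0,0],[0.4,0,0,-162,0,0,0]]]' 30
python3 -c "
from h import *
go(.521,-.376,.175,.24)"
```

```text
time: 19.6
position: [0.4408, -0.1363, 0.0155]
tool_rot: [-1.936, -2.469, 0.005]
ft_force: [-0.3, 0.4, 0.9]
grip_width: 0.8
time: 20.1
position: [0.4435, -0.1385, 0.0149]
tool_rot: [1.941, 2.469, 0.002]
ft_force: [0.8, 0.5, 0.3]
grip_width: 0.612
time: 20.6
position: [0.4431, -0.1386, 0.0147]
tool_rot: [1.942, 2.469, 0.001]
ft_force: [-1.6, 1.3, 5.6]
grip_width: 0.519
time: 21.1
position: [0.4453, -0.1391, 0.1805]
tool_rot: [1.938, 2.465, 0.008]
ft_force: [0.7, -1.0, -2.3]
grip_width: 0.519
shift [-248.    17.7    6. ] turn [ 0.008  0.001 -0.002] | pos [ 0.4453 -0.1391  0.1805] jaw yaw 0.238 j7 0.43 grip 0.519 F [ 0.7 -1.  -2.3] t 21.1
```

```bash
python3 -m creep '[[[0.4,-48,3,0,0,0,0],[0.4,-96,7,0,0,0,0],[0.4,-144,10,0,0,0,0],[0.4,-190,14,0,0,0,0],[0.4,-235,17,0,0,0,0]]]' 30
python3 -m creep '[[[0.4,-12,0,0,0,0,0],[0.4,-12,0,0,0,0,0],[0.4,-12,0,0,0,0,0]]]' 30
python3 - <<'E'
from h import *
go(.521,-.376,.0927,.24)
im=img("side");crop("side",im,260,180,390,340,4,"pics/g.png")
f=lambda X:np.round((proj("side",X)-[260,180]+.5)*4,1)
s=ctrl.get_state()["position"]
print("tip",f((.521,-.376,.11)),"fixed top",f((.521,-.376,.078)),"fixed bottom",f((.521,-.376,.036)))
print("held top",f(s+[0,0,.027]),"bot",f(s-[0,0,.0147]))
for d in((.01,0,0),(0,.01,0)):print(f(s+d)-f(s))
E
```

```text
time: 21.6
position: [0.5149, -0.3639, 0.1741]
tool_rot: [-1.939, -2.469, 0.001]
ft_force: [0.4, 0.9, -0.7]
grip_width: 0.517
time: 21.9
position: [0.517, -0.3732, 0.1749]
tool_rot: [-1.94, -2.467, -0.001]
ft_force: [0.3, 0.4, -1.3]
grip_width: 0.52
shift [-3.9  3.3 82.2] turn [-0.001 -0.002 -0.002] | pos [ 0.517  -0.3732  0.1749] jaw yaw 0.238 j7 1.08 grip 0.52 F [ 0.3  0.4 -1.3] t 21.9
tip [275.9 390.1] fixed top [270.  438.6] fixed bottom [262.7 499. ]
held top [283.3 234.4] bot [275.  305.9]
[19.9 -5.8]
[-11.1 -14.1]
```

View pics/g.png

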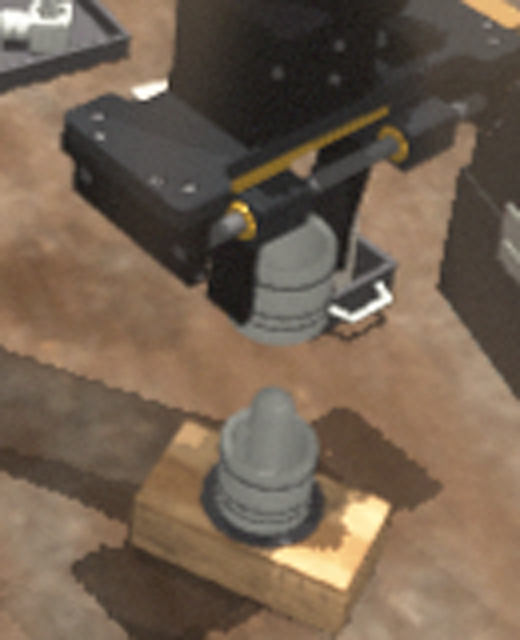

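Fixed ferrule top is centred at crop (270,440), exactly as predicted. The held one's right edge is at column 336, about 2 mm to the +x side of the prediction. I'll aim slightly short in x and descend.

```bash
python3 -m creep '[[[0.4,-3,2,0,0,0,0],[0.4,-3,2,15,0,0,0],[0.4,-3,2,35,0,0,0],[0.4,-3,2,50,0,0,0],[0.4,-3,2,55,0,0,0]]]' 30
python3 -m creep '[[[0.4,0,0,6,0,0,0],[0.4,0,0,12,0,0,0],[0.4,0,0,17,0,0,0],[0.4,0,0,20,0,0,0],[0.4,0,0,20,0,0,0]]]' 30
python3 -c "
from h import *
go(.52,-.376,.0927,.24)"
```

```text
time: 22.45
position: [0.5193, -0.3753, 0.1186]
tool_rot: [-1.939, -2.467, -0.0]
ft_force: [-0.8, -0.0, -2.1]
grip_width: 0.517
time: 22.95
position: [0.5201, -0.3769, 0.1009]
tool_rot: [-1.942, -2.469, -0.0]
ft_force: [-0.4, -0.7, -1.1]
grip_width: 0.52
shift [0.9 0.1 8.2] turn [-0.    -0.    -0.002] | pos [ 0.5201 -0.3769  0.1009] jaw yaw 0.238 j7 1.12 grip 0.52 F [-0.4 -0.7 -1.1] t 22.95
```

```bash
python3 -m creep '[[[0.4,0,0,3,0,0,0],[0.4,0,0,6,0,0,0],[0.4,0,0,7,0,0,0],[0.4,0,0,7,0,0,0]]]' 30
python3 -m creep '[[[0.4,0,0,1,0,0,0],[0.4,0,0,2,0,0,0],[0.4,0,0,2,0,0,0]]]' 30
```

```text
time: 23.35
position: [0.5201, -0.3769, 0.094]
tool_rot: [-1.942, -2.469, -0.0]
ft_force: [-0.2, -0.5, -1.3]
grip_width: 0.52
time: 23.65
position: [0.5203, -0.3771, 0.0928]
tool_rot: [1.942, 2.469, 0.001]
ft_force: [-0.7, 0.5, 2.4]
grip_width: 0.518
```

```bash
python3 -m creep '[[[0.6,0,0,0,0,0,0],[0.75,0,0,0,0,0,0],[0.75,0,0,0,0,0,0],[0.75,0,0,0,0,0,0],[0.75,0,0,-10,0,0,0]]]' 30
python3 -m creep '[[[0.75,0,0,-30,0,0,0],[0.75,0,0,-70,0,0,0],[0.75,0,0,-85,0,0,0]]]' 30
python3 - <<'E'
from h import *
im=img("side");crop("side",im,200,210,390,340,4,"pics/i.png")
go(.365,-.2635,.16,1.16)
f=lambda X:np.round((proj("side",X)-[200,210]+.5)*4,1)
print("stub top",f((.365,-.2635,.048)),"stub end",f((.365-.0313,-.2635+.0137,.014)))
for d in((.01,0,0),(0,.01,0)):print(f(np.array([.365,-.2635,.048])+d)-f((.365,-.2635,.048)))
E
```

```text
time: 24.15
position: [0.5194, -0.3762, 0.1011]
tool_rot: [-1.94, -2.467, 0.001]
ft_force: [0.2, -0.1, -0.4]
grip_width: 0.745
time: 24.45
position: [0.5214, -0.3788, 0.1919]
tool_rot: [1.939, 2.464, 0.001]
ft_force: [0.3, -0.9, 0.1]
grip_width: 0.752
shift [ 149.5 -125.5   31.4] turn [ 0.003  0.008 -0.922] | pos [ 0.5219 -0.3791  0.193 ] jaw yaw 0.238 j7 1.07 grip 0.75 F [ 0.7 -1.2  1.4] t 24.5
stub top [121.  292.5] stub end [ 57.3 338. ]
[18.9 -5.5]
[ -6.4 -13.4]
```

View pics/i.png

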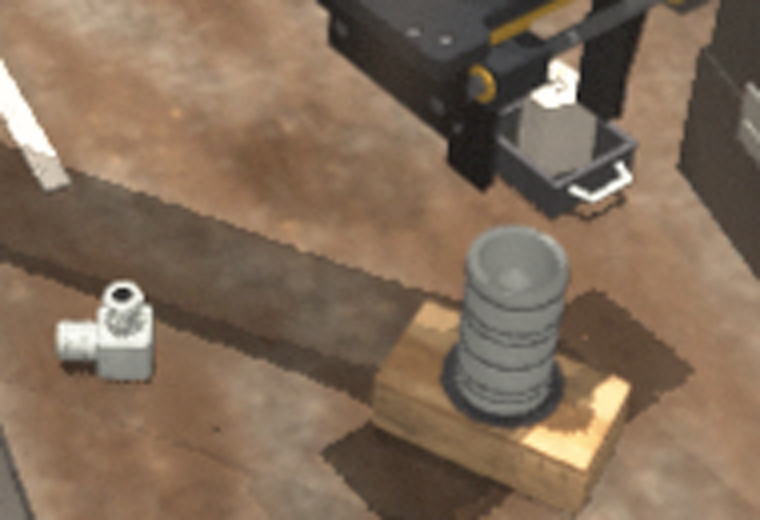

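The large ferrule is seated on its partner (crop (515,300)). The elbow's upright stub top is at (124,292) against a predicted (121,292), so its position is good. Next is the elbow.

```bash
python3 -m creep '[[[0.6,37,-31,5,0,0,-0.14],[0.6,75,-63,10,0,0,-0.28],[0.6,112,-94,20,0,0,-0.42],[0.6,150,-126,25,0,0,-0.56],[0.6,150,-126,25,0,0,-0.7]]]' 25
python3 -m creep '[[[0.6,0,0,0,0,0,-0.12],[0.6,0,0,0,0,0,-0.22],[0.6,0,0,0,0,0,-0.22]]]' 25
python3 -c "
from h import *
go(.366,-.2635,.009,1.16)"
```

```text
time: 25.0
position: [0.3558, -0.2551, 0.1594]
tool_rot: [-0.964, -2.986, -0.019]
ft_force: [0.6, -0.5, -0.4]
grip_width: 0.606
time: 25.3
position: [0.3621, -0.2605, 0.1619]
tool_rot: [0.643, 3.075, 0.002]
ft_force: [-1.2, 0.4, 0.1]
grip_width: 0.6
shift [ -4.8  -1.4 152.9] turn [ 0.001  0.    -0.001] | pos [ 0.3621 -0.2605  0.1619] jaw yaw 1.159 j7 1.61 grip 0.6 F [-1.2  0.4  0.1] t 25.3
```

```bash
python3 -m creep '[[[0.6,-4,-1,45,0,0,0],[0.6,-4,-1,85,0,0,0],[0.6,-4,-1,120,0,0,0],[0.6,-4,-1,140,0,0,0],[0.6,-4,-1,147,0,0,0]]]' 25
python3 -c "
from h import *
go(.366,-.2635,.009,1.16)"
```

```text
time: 25.8
position: [0.3634, -0.2628, 0.0128]
tool_rot: [-0.647, -3.069, 0.001]
ft_force: [0.5, 0.4, 1.2]
grip_width: 0.599
shift [-2.7  0.5  3.7] turn [-0.002 -0.005 -0.005] | pos [ 0.3634 -0.2628  0.0128] jaw yaw 1.155 j7 1.9 grip 0.599 F [0.5 0.4 1.2] t 25.8
```

```bash
python3 -m creep '[[[0.6,-2,0,3,0,0,0],[0.2,-2,0,4,0,0,0],[0.2,-2,0,4,0,0,0],[0.2,-2,0,4,0,0,0],[0.2,-2,0,4,0,0,0]]]' 25
python3 -m creep '[[[0.2,0,0,0,0,0,0],[0.2,0,0,0,0,0,0],[0.2,0,0,0,0,0,0],[0.2,0,0,0,0,0,0],[0.2,0,0,0,0,0,0]]]' 25
python3 -m creep '[[[0.2,0,0,-20,0,0,0],[0.2,0,0,-60,0,0,0],[0.2,0,0,-100,0,0,0],[0.2,0,0,-140,0,0,0],[0.2,0,0,-150,0,0,0]]]' 25
python3 -c "
from h import *
go(.589,.138,.16,.8)"
```

```text
time: 26.3
position: [0.3681, -0.2646, 0.0119]
tool_rot: [0.643, 3.073, 0.0]
ft_force: [-1.0, -1.6, 1.4]
grip_width: 0.319
time: 26.8
position: [0.3681, -0.2646, 0.0119]
tool_rot: [0.644, 3.074, 0.0]
ft_force: [-1.1, 0.2, 6.4]
grip_width: 0.319
time: 27.3
position: [0.3696, -0.2652, 0.1648]
tool_rot: [0.642, 3.068, 0.002]
ft_force: [-1.1, -0.5, -2.0]
grip_width: 0.318
shift [-39.3 457.3   6.4] turn [0.004 0.006 0.358] | pos [ 0.3696 -0.2652  0.1648] jaw yaw 1.158 j7 1.61 grip 0.318 F [-1.1 -0.5 -2. ] t 27.3
```

```bash
python3 -m creep '[[[0.2,-4,46,0,0,0,0],[0.2,-8,92,0,0,0,0],[0.2,-12,138,0,0,0,0],[0.2,-16,184,0,0,0,0],[0.2,-20,230,0,0,0,0]]]' 25
python3 -m creep '[[[0.2,-4,46,0,0,0,0],[0.2,-8,92,0,0,0,0],[0.2,-12,138,0,0,0,0],[0.2,-16,184,0,0,0,0],[0.2,-20,222,0,0,0,0]]]' 25
python3 -m creep '[[[0.2,0,0,0,0,0,0],[0.2,0,0,0,0,0,0]]]' 25
python3 - <<'E'
from h import *
im=img("side");crop("side",im,220,110,350,220,4,"pics/j.png")
go(.589,.138,.0149,1.16)
E
```

```text
time: 27.8
position: [0.4777, -0.0597, 0.1597]
tool_rot: [-0.643, -3.073, -0.0]
ft_force: [1.3, -0.6, -0.9]
grip_width: 0.32
time: 28.3
position: [0.5851, 0.1367, 0.1589]
tool_rot: [-0.64, -3.073, 0.001]
ft_force: [0.3, 0.4, -1.4]
grip_width: 0.32
time: 28.5
position: [0.5844, 0.1342, 0.1588]
tool_rot: [-0.64, -3.073, 0.005]
ft_force: [0.1, -1.5, -1.2]
grip_width: 0.317
shift [ -2.3   7.1 144.4] turn [-0.003 -0.002 -0.002] | pos [0.5845 0.1327 0.1594] jaw yaw 1.158 j7 1.02 grip 0.323 F [ 0.1 -0.  -1.3] t 28.55
```

View pics/j.png

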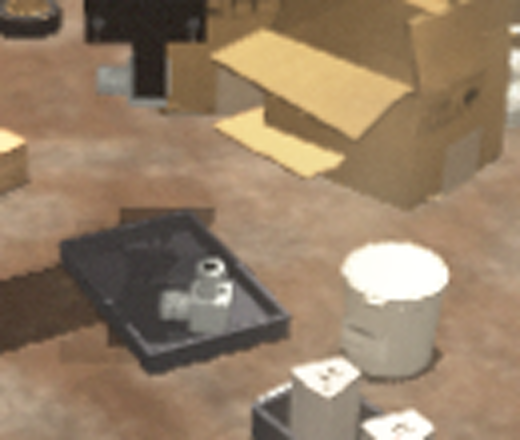

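The elbow is held with its level stub at crop (112,78). The tray's empty half at (125,255) is clear, so I go down.

```bash
python3 -m creep '[[[0.2,-2,6,35,0,0,0],[0.2,-2,6,75,0,0,0],[0.2,-2,6,105,0,0,0],[0.2,-2,6,125,0,0,0],[0.2,-2,6,132,0,0,0]]]' 25
python3 -m creep '[[[0.2,0,0,3,0,0,0],[0.2,0,0,6,0,0,0],[0.2,0,0,9,0,0,0],[0.2,0,0,9,0,0,0]]]' 25
python3 -c "
from h import *
go(.589,.138,.0149,1.16)"
```

```text
time: 29.05
position: [0.5871, 0.136, 0.0265]
tool_rot: [-0.647, -3.07, 0.005]
ft_force: [0.6, 0.1, -1.8]
grip_width: 0.32
time: 29.45
position: [0.59, 0.1385, 0.0208]
tool_rot: [0.644, 3.074, 0.001]
ft_force: [0.2, -0.6, -2.6]
grip_width: 0.32
shift [ 0.7 -0.9  5.9] turn [ 0.001  0.001 -0.002] | pos [0.59   0.1385 0.0208] jaw yaw 1.158 j7 1.09 grip 0.32 F [ 0.2 -0.6 -2.6] t 29.45
```

```bash
python3 -m creep '[[[0.2,0,0,2,0,0,0],[0.2,0,0,4,0,0,0],[0.2,0,0,5,0,0,0],[0.2,0,0,6,0,0,0],[0.2,0,0,6,0,0,0]]]' 25
python3 -m creep '[[[0.4,0,0,0,0,0,0],[0.5,0,0,0,0,0,0],[0.5,0,0,0,0,0,0],[0.5,0,0,-15,0,0,0],[0.5,0,0,-55,0,0,0]]]' 25
python3 -m creep '[[[0.5,0,0,-45,0,0,0],[0.5,40,0,-90,0,0,0],[0.5,80,0,-100,0,0,0],[0.5,120,0,-100,0,0,0],[0.5,150,0,-100,0,0,0]]]' 25
python3 -m creep '[[[0.5,0,0,0,0,0,0],[0.5,0,0,0,0,0,0],[0.5,0,0,0,0,0,0]]]' 25
python3 - <<'E'
from h import *
a=img("side");crop("side",a,150,100,370,340,2,"pics/k1.png")
b=img("top");crop("top",b,95,105,400,225,2,"pics/k2.png")
x=cv2.imread("pics/k1.png");y=cv2.imread("pics/k2.png")
y=cv2.resize(y,(440,173))
cv2.imwrite("pics/k.png",x); cv2.imwrite("pics/k3.png",cv2.resize(b[105:225,95:400,::-1],None,fx=2.5,fy=2.5,interpolation=cv2.INTER_CUBIC))
g=b[105:140,230:265].min(2)>200
E
```

```text
time: 29.95
position: [0.5896, 0.1385, 0.0149]
tool_rot: [-0.644, -3.074, -0.0]
ft_force: [-2.5, 0.1, 4.3]
grip_width: 0.32
time: 30.45
position: [0.5868, 0.1378, 0.067]
tool_rot: [-0.642, -3.069, 0.007]
ft_force: [1.0, 0.1, -0.2]
grip_width: 0.497
time: 30.95
position: [0.4507, 0.1999, 0.1711]
tool_rot: [0.642, 3.074, 0.005]
ft_force: [-0.0, 0.2, 1.1]
grip_width: 0.5
time: 31.25
position: [0.4535, 0.1978, 0.1699]
tool_rot: [0.646, 3.073, 0.001]
ft_force: [0.4, 0.1, 0.1]
grip_width: 0.499
```

View pics/k.png

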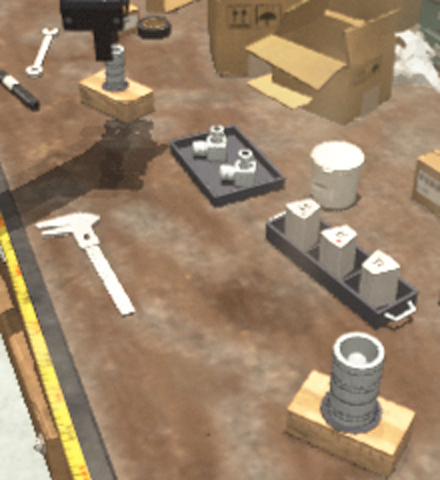

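View pics/k3.png

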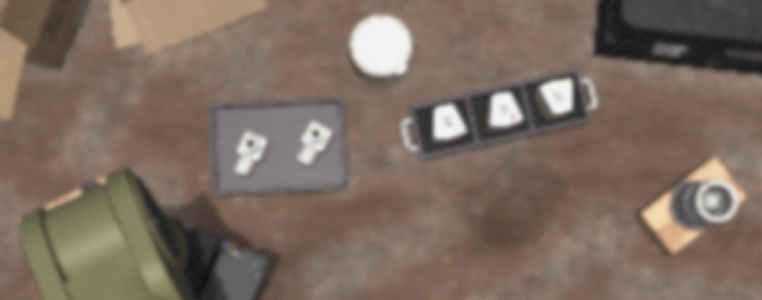

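Everything is in place: elbow in the tray at top crop (250,150), three dies in the caddy at (450,122), (503,112) and (557,97), both ferrules stacked, and the pot where it was. The arm is clear.

```bash
python3 -c "
from bench import ctrl
print(ctrl.close_job())"
```

```text
the job is handed in; nothing more can be done
None
```

The job is handed in after about 31 s of robot time, with all five parts put away; it reported no verdict.

- **Dies:** both stand upright, one each in the middle and +y pockets of the caddy.
- **Ferrules:** the small one was released at 76 mm tool height and the large one at 93 mm. With the grip heights used, that puts their undersides at about 68 mm and 78 mm, seated on the fixed ones. The vertical force changed at that height for both, as expected on contact.
- **Elbow:** it stands in the empty half of the tray.
- **Pot:** it looks unmoved in both final pictures, judged by eye, not measured.

The last pictures show everything upright. In the final top view the arm hides the small ferrule, so that one was checked only in the side view.

Three things did not go exactly to plan:
- **Die A:** it was lifted just as the grip closed, so it sat about 5 mm low in the fingers. I allowed for that when placing it.
- **Small rod tip:** the side and top views disagreed by a few millimetres. I aimed between them, and the ferrule went on without any sign of catching.
- **Turn sign:** I once typed a small turn with the wrong sign (0.02 rad) and corrected it on the next move.

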